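# Lock off the speed calibrator and hold its belt tensioner back

## Robot

A 7-joint arm with a two-finger parallel gripper is mounted at the origin on the work surface. World frame = base frame: x ahead of the robot, y to its left, z up, the work surface at z = 0. Lengths are in m, angles in degrees, forces in N, time in s.
With the tool pointing down it reaches from about 0.35 to 0.775 m from the base axis. Payload 3.1 kg.
Tool frame: the origin (TCP) lies midway between the tips of the shut fingers; the grasp point (between the pads) lies 19 mm behind it; z points along the fingers, y is the line along which they close (so a half turn about z gives the same grasp; the last joint's range is limited). The gripper opens to 85 mm and grips with 20 to 120 N. Pads are 22 mm wide; open, the fingers measure 114 mm over their backs; the gripper's body (76 mm by 85 mm) begins 54 mm behind the grasp point. The pads swing forward as they close: fully open they stand 13 mm farther back than shut.
Start: joints at [-79.567, 17.813, 0.802, 86.603, -0.252, 75.585, -1.558], TCP at [0.122, 0.536, 0.198] pointing down, gripper open.
Joint ranges: [-154.91, 154.91], [-16.99, 109.72], [-72.82, 74.43], [7.12, 147.25], [-82.49, 262.49], [11.32, 116.49], [-174.64, 174.64]. Speed limits (degrees/s): [159.86, 159.86, 180, 180, 180, 180, 180].

## Interface

Orientations are given as [roll, pitch, yaw] about the fixed x, y, z axes, in that order (R = Rz(yaw) Ry(pitch) Rx(roll)).
In Python, from rig import arm, imaging, ticket gives the robot as it stands. The module is installed in compiled form; this text tells all that it offers.
- The arm moves only by the tool play_rows, never from a script. Its argument "plan" is a list that holds one entry, the list of rows, each a list of 4 numbers: the shift along the world's x, y, z each as a share of 100 mm, from -1 to 1, then the turn about the world's z as a share of 0.12 rad, from -1 to 1. In form: [[[dx, dy, dz, roll], ...]]. A call has 1 to 20 rows; each row shifts and turns the commanded pose from where the row before left it; what a row does not reach is not made up. A row lasts 1/10 s, in which the tool goes at most 50 mm and 8.59 degrees, less where a joint would pass 70% of its speed; a pose out of reach is approached as far as the arm can. A call with a number of a shift or a turn outside -1 to 1 is refused whole. A call with a gripper value outside its range is refused whole. "grip" is the opening, from -1 (shut) to 1 (fully open), so that 0 is half open, set as the call begins (left out, the last holds). The fingers move at their own pace and stop on an object; "squeeze" is the grip in N (left out, the last holds). Time passes only in rows, so rows that do not move let the fingers close. It gives the time, the measured TCP pose, the force, the opening and the grip force at its end, in the units of the state.
- arm.sense(): the state, without advancing time (a new reading comes with each control period).
- imaging.get_image(name): name is "scene" or "top"; returns a dict with "color" (420x560x3 uint8, red, green, blue), "depth" (420x560 float32, m along the optical axis (not along the pixel's ray), 0 where there is no reading), "K" (3x3 intrinsics, pixels), "R" (3x3) and "t" (3): a world point X has camera coordinates R X + t. Camera axes: x right, y down, z forward; pixel columns grow to the right and rows downward; lengths in m; the calibration is good to about 2 mm. A picture is of the moment at which its call begins.
- ticket.hand_in(): hands the job in; it is judged then, once.
The state is a dict: "time": time; "qpos": joint angles; "joint_vel": joint speeds; "joint_efforts": joint torques, N m; "ee_pos": TCP position; "ee_rot": TCP orientation; "ft_force": force on the tool from outside, world axes, zero at the start; "moment": the same for the moment, N m; "grip_width": finger opening in m; "grip_force": force on a finger pad.
Only numpy, scipy, OpenCV 4.12 (cv2) and the standard library are available. Lean on these libraries where they do the work, as an engineer would, in place of code of your own. Each camera call takes 0.05 s, during which the arm holds its last target. There are 200 camera calls.

## Task

The belt is off this bench speed calibrator and a new one is about to be fitted. Take the isolator key from the foam case, push it fully down into the key switch on the drive unit, turn it clockwise to its stop (off) and leave it in there; only then push the sprung tensioner arm back by its upright post, past the click of its ratchet and right on to its end stop. Finish while still holding the arm back there against its spring, so that the belt can be slipped on, and leave the other things on the bench alone.

Things in the scene. Friction and masses are not known exactly. Their poses are not given: they have to be found in the camera images.
- key_center (a point): Loose steel isolator key, standing upright in the foam case: centre of its bow, a flat disc 35 mm across (x) and 10 mm thick (y), gripped across the thickness. Below the bow a 24 x 10 mm shoulder, its underside 23 mm below this point, then a blade 12 mm (x) by 6 mm (y), 18 mm long, its nose tapered and rounded, tip 41 mm below this point. Bow top 17 mm above it. 60 g. Fits either way round.
- key_tip (a point): Tip of the key's blade, on its centre line; axes as for key_center (z along the key, up to the bow).
- case_slot (a point): Fixed black instrument case 140 x 120 mm, 30 mm high, with a dark foam insert: mouth of the slot the key stands in, at the foam's top surface. The slot is 13.5 x 7.5 mm, the key's shoulder rests on the foam. x lies along the slot.
- slot (a point): Key switch on the fixed teal drive unit (200 x 340 mm, deck 75 mm above the bench): centre of the slot's mouth in its brass rotor, 24 mm above the deck. Slot 14 mm along this x and 7.5 mm along y, 20 mm deep, countersunk 3 mm; z up; turns with the rotor. With the key fully in, its shoulder rests on the rotor and its tip is 18 mm below this point. Round steel bezel, 46 mm diameter.
- switch (a joint): Turn of the key switch, rad: 0 = on (start), grows clockwise seen from above to its stop at 1.05 = off. About 0.06 N m of friction; it stays where it is left. The key has about 0.15 rad of play in the slot.
- post (a point): Top centre of the upright steel post, 14 mm diameter, at the free end of the sprung tensioner arm (a steel bar with a black idler roller, 36 mm diameter) on the deck; 63 mm above the deck. Idler (55 mm away) and pulleys end 30 mm above the deck. The frame turns with the arm: y points outward along the arm, +x is the way to push the post back, on an arc about the pivot.
- pivot (a point): Top of the tensioner arm's vertical pivot, 33 mm above the deck and 115 mm from the post; same axes as post.
- tensioner (a joint): Angle of the arm, rad: 0 = sprung forward (start), grows clockwise seen from above as it is pushed back. The ratchet clicks at 0.33, the end stop is at 0.55 (63 mm of travel at the post). A push at the post takes about 3 N at first and 9 N at the stop, a few N more as the tooth lifts the pawl; let go past the click, the arm springs back onto the pawl at about 0.32.
- pawl (a joint): Travel of the sprung pawl slider in m: 0 = dropped in; the tooth of the arm lifts it by up to about 5 mm before it drops back behind the tooth at the click.
- mic_stand: Bystander: teal micrometer stand with a micrometer, 130 x 75 mm, 135 mm high; origin under the centre of its base.
- tachometer: Bystander: grey hand tachometer lying on the bench, 120 x 60 x 32 mm with a 37 mm long nose at +x; origin under the centre.
- screwdriver: Bystander: screwdriver lying on the bench, 170 mm long.
- key: The key as a body; origin at the tip of its blade, axes as for key_center.

How it is judged:
By the outcome, as a careful person would: the job done as asked, in the order asked, and still so for the second after the job is handed in, while the arm keeps its last pose, push and grip.
It also fails if it takes over 58 s, if anything falls off the work surface, if the arm or the gripper's body presses on something with over 40 N, if the wrist force passes 120 N, or if a joint passes its speed limit or range.

## Working session

There is one attempt and no reset: what is moved stays moved. The work goes in short steps, Python scripts to look and compute and a tool call to move; the robot and the scene stay as the last step left them, time stands still between calls to the robot, and variables do not carry over. Pictures are saved under pics/ and viewed, at most 10 in all, crops included, and the job is handed in when it is done.

Besides the shell and the picture viewer there is one more tool, called after "Request:" as a command line: name --argument value ..., lists and objects as JSON in quotes. play_rows: Moves the arm, as the interface text tells. Shift numbers are shares of 100 mm and turn numbers shares of 0.12 rad, none past 1 either way. Its arguments: {"type":"object","properties":{"plan":{"type":"array","items":{"type":"array","items":{"type":"array","items":{"type":"number","minimum":-1,"maximum":1}}}},"grip":{"type":"number"},"squeeze":{"type":"number"}},"required":["plan"]}

```bash
mkdir -p pics; cat > h.py <<'E'
import numpy as np, cv2
from rig import arm, imaging, ticket
def grab(n,name=None):
    d=imaging.get_image(n)
    if name: cv2.imwrite('pics/'+name,d['color'][:,:,::-1])
    return d
def ray(d,u,v,z):
    K,R,t=d['K'],d['R'],d['t']
    c=-R.T@t; r=R.T@np.linalg.inv(K)@np.array([u,v,1.])
    return c+r*(z-c[2])/r[2]
def cloud(d):
    h,w=d['depth'].shape
    v,u=np.mgrid[:h,:w]
    p=np.stack([u,v,np.ones_like(u)],-1)@np.linalg.inv(d['K']).T*d['depth'][...,None]
    return (p-d['t'])@d['R']
E
python3 - <<'E'
from h import *
for n in('scene','top'):
    d=grab(n,n+'0.png'); np.savez(n+'0.npz',**d); print(n,d['K'][0,0],-d['R'].T@d['t'],d['R'].round(2).tolist())
s=arm.sense();print(s['time'],s['ee_pos'],s['ee_rot'],s['grip_width'])
E
```

```text
scene 463.5274403879846 [1.1040307  0.57528182 0.85147976] [[-0.72, 0.69, 0.0], [0.48, 0.5, -0.72], [-0.5, -0.52, -0.7]]
top 481.84858464648886 [0.32730446 0.02364436 1.28066189] [[-0.02, -1.0, -0.0], [-0.98, 0.02, -0.2], [0.2, -0.0, -0.98]]
0.1 [0.12190225 0.53556956 0.19650411] [-1.79876781e+02  6.02218326e-03  1.67180938e+02] 0.08543374982959641
```

View pics/scene0.png

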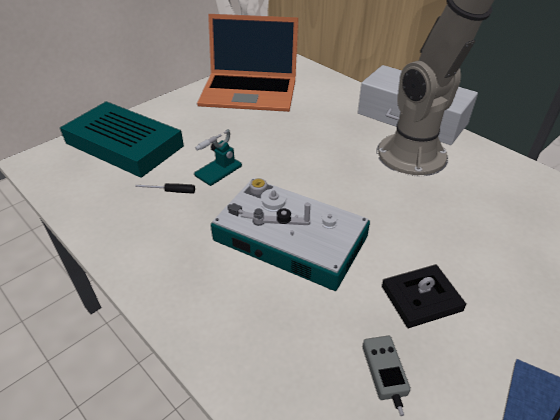

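View pics/top0.png

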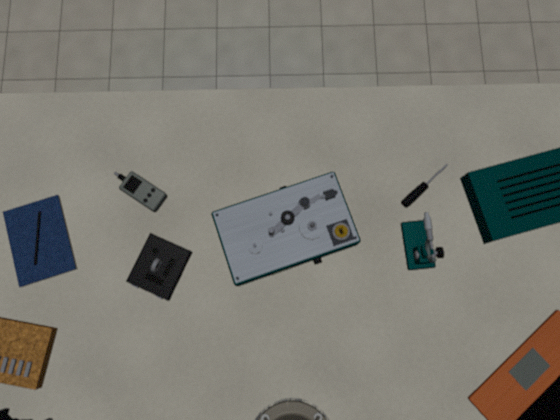

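The scene view shows the case at (424,295) with the key's bow at (426,285), the switch at (258,185), the post at (307,212), the idler at (284,216) and the pivot at (258,216). In the top view the key is at (155,265), the switch at (341,231), the post at (271,234) and the pivot at (305,203).

```bash
python3 - <<'E'
from h import *
t=dict(np.load('top0.npz'));s=dict(np.load('scene0.npz'))
def crop(d,x,y,w,h,k): return cv2.resize(d['color'][y:y+h,x:x+w,::-1],None,fx=k,fy=k,interpolation=cv2.INTER_CUBIC)
a=crop(t,205,165,160,125,5);cv2.imwrite('pics/c1.png',a)
b=np.hstack([crop(t,120,228,80,75,5),crop(s,380,260,80,75,5)])
b=np.vstack([b,cv2.resize(crop(s,205,170,170,45,4),(800,212))]);cv2.imwrite('pics/c2.png',b)
# deck edges, colours
P=cloud(t)
z=P[...,2]; m=((z>.068)&(z<.082)).astype(np.uint8)
print('deckz',np.median(z[m>0]))
hsv=cv2.cvtColor(t['color'],cv2.COLOR_RGB2HSV)
c=max(cv2.findContours(m,0,2)[0],key=cv2.contourArea)
pts=np.array([ray(t,*p[0],.075)[:2] for p in c],np.float32);print('deck',cv2.minAreaRect(pts))
for n,d in(('top',t),('scene',s)):
    P=cloud(d);z=P[...,2];X=P[...,0];Y=P[...,1]
    h=cv2.cvtColor(d['color'],cv2.COLOR_RGB2HSV)
    br=(h[...,0]>15)&(h[...,0]<32)&(h[...,1]>110)&(z>.08)&(z<.12)&(d['depth']>0)
    v,u=np.nonzero(br);print(n,'brass',br.sum(),u.mean(),v.mean(),ray(d,u.mean(),v.mean(),.099),np.median(z[br]))
    po=(z>.118)&(z<.15)&(X>.3)&(X<.7)&(abs(Y)<.25)
    v,u=np.nonzero(po);print('post',po.sum(),u.mean(),v.mean(),u.min(),u.max(),v.min(),v.max(),P[po].mean(0))
    ca=(h[...,2]<60)&(z>.022)&(z<.038)&(Y>.15)&(X>.3)&(X<.8)
    c=max(cv2.findContours(ca.astype(np.uint8),0,2)[0],key=cv2.contourArea)
    pts=np.array([ray(d,*p[0],.03)[:2] for p in c],np.float32);r=cv2.minAreaRect(pts);print('case',r)
    ke=(z>.04)&(z<.12)&(Y>.15)&(Y<.45)&(abs(X-r[0][0])<.08)&(abs(Y-r[0][1])<.08)
    v,u=np.nonzero(ke);print('key',ke.sum(),u.mean(),v.mean(),u.min(),u.max(),v.min(),v.max(),P[ke].mean(0),z[ke].max(), cv2.minAreaRect(P[ke][:,:2].astype(np.float32)))
E
```

```text
deckz 0.07522332541143946
deck ((0.5309488773345947, 0.004501074552536011), (0.19665789604187012, 0.3359587490558624), 17.827775955200195)
top brass 118 340.76271186440675 230.61864406779662 [ 0.51524477 -0.13266785  0.099     ] 0.09889650533351252
post 51 287.84313725490193 228.35294117647058 269 314 223 234 [ 0.51828605 -0.00116874  0.13054285]
case ((0.4423583149909973, 0.3334401547908783), (0.12021907418966293, 0.13604670763015747), 65.03470611572266)
key 87 155.50574712643677 265.0689655172414 151 160 259 271 [0.44223921 0.33370486 0.06233828] 0.0732786011016117 ((0.4429205358028412, 0.33506280183792114), (0.01130631659179926, 0.03414612635970116), 68.33853912353516)
scene brass 78 257.8333333333333 182.71794871794873 [ 0.51552445 -0.13044548  0.099     ] 0.09839835983034353
post 74 297.93243243243245 203.02702702702703 271 309 190 212 [0.52024069 0.01661679 0.12831379]
case ((0.44915786385536194, 0.3383961617946625), (0.12128846347332001, 0.1430082768201828), 64.97235870361328)
key 154 425.59090909090907 283.15584415584414 418 433 277 290 [0.44735844 0.33724478 0.05838637] 0.07145454322585056 ((0.44394955039024353, 0.33663666248321533), (0.01263319980353117, 0.03605416789650917), 65.26620483398438)
```

View pics/c1.png

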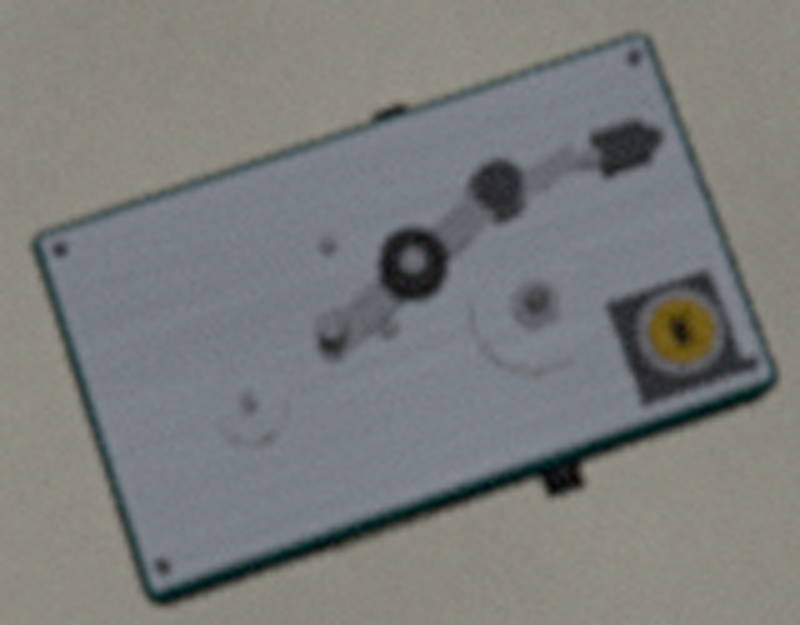

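View pics/c2.png

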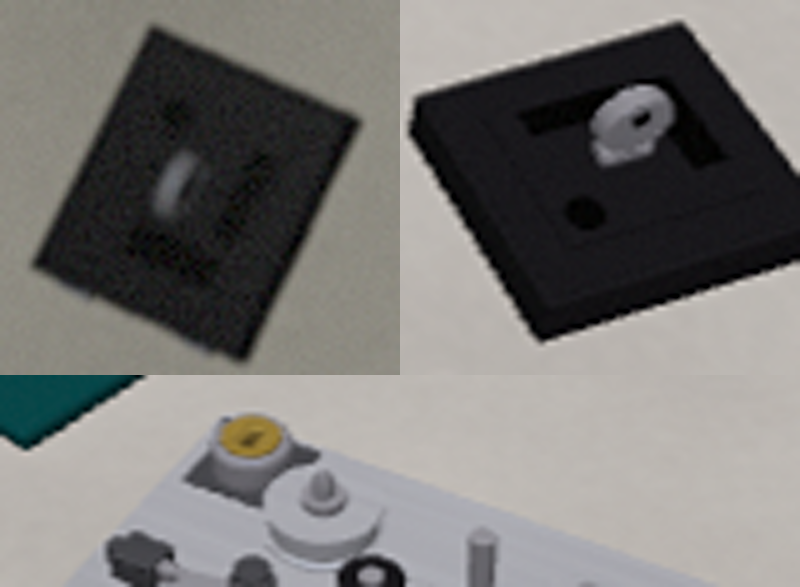

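The crops show the key's bow with its long axis tilted like the case edge. The brass rotor is at crop (682,330) with a dark slot, the post at about crop (332,330), the idler at (412,263) and the pivot at (497,185). Next I measure the slot direction, post and pivot.

```bash
cat > slot.py <<'E'
from h import *
def slotdir(d,c=(.5155,-.1315)):
    P=cloud(d); n=0.0005; g=np.arange(-20,21)*n
    X,Y=np.meshgrid(c[0]+g,c[1]+g,indexing='ij')
    W=np.stack([X,Y,np.full_like(X,.099)],-1)@d['R'].T+d['t']; q=W@d['K'].T; q=(q[...,:2]/q[...,2:]).astype(np.float32)
    G=cv2.remap(d['color'],q[...,0],q[...,1],cv2.INTER_CUBIC).astype(float)
    w=G[...,0]; w=np.clip(np.percentile(w,60)-w,0,None)
    w*=(np.hypot(X-c[0],Y-c[1])<.0095)
    w[w<.3*w.max()]=0
    mx,my=(w*X).sum()/w.sum(),(w*Y).sum()/w.sum()
    C=np.cov(np.stack([X.ravel(),Y.ravel()]),aweights=w.ravel()); e,v=np.linalg.eigh(C)
    return (mx,my),np.degrees(np.arctan2(v[1,1],v[0,1]))%180,np.sqrt(e),G
E
python3 - <<'E'
from slot import *
t=dict(np.load('top0.npz'));s=dict(np.load('scene0.npz'))
ims=[]
for d in(t,s):
    c=slotdir(d,(.5152,-.1327) if d is t else (.5155,-.1304));print('slot',c[:3]);ims.append(cv2.resize(c[3][...,::-1],(400,400)))
    P=cloud(d);z=P[...,2];X,Y=P[...,0],P[...,1]
    for nm,lo,hi,zz,b in(('post',.12,.15,.138,(.47,.56,.0,.08)),('pivot',.1,.125,.108,(.52,.62,-.08,0)),):
        m=(z>lo)&(z<hi)&(X>b[0])&(X<b[1])&(Y>b[2])&(Y<b[3]);v,u=np.nonzero(m)
        print(nm,m.sum(),u.min(),u.max(),v.min(),v.max(),P[m].mean(0),np.median(P[m],0),ray(d,u.mean(),v.min()+2,zz))
    g=cv2.cvtColor(d['color'],cv2.COLOR_RGB2GRAY);m=(g<75)&(z>.08)&(z<.118)&(X>.45)&(X<.65)&(abs(Y)<.1)
    k,_,st,ce=cv2.connectedComponentsWithStats(m.astype(np.uint8))
    for i in range(1,k):
        if st[i,4]>12: print('dark',st[i,4],ce[i],ray(d,*ce[i],.105))
print([ray(t,*p,z).round(4) for p,z in (((271.4,229.4),.138),((304.4,202),.108),((287.4,217.8),.105))])
cv2.imwrite('pics/slot.png',np.hstack(ims))
E
```

```text
slot ((np.float64(0.5149420777378895), np.float64(-0.13235505473562914)), np.float64(16.931463363727914), array([0.00215851, 0.00366681]))
post 28 269 273 228 233 [0.51275871 0.03986111 0.13689152] [0.51240286 0.03984839 0.13779817] [0.51379687 0.03982766 0.138     ]
pivot 416 287 319 197 229 [ 0.54864198 -0.04446468  0.10631381] [ 0.54487054 -0.04708063  0.10570964] [ 0.59536813 -0.04581267  0.108     ]
dark 13 [324.53846154 194.46153846] [ 0.60676216 -0.09536358  0.105     ]
dark 81 [304.35802469 202.25925926] [ 0.58773281 -0.04418171  0.105     ]
dark 140 [287.15       217.52857143] [ 5.49747224e-01 -3.02164053e-04  1.05000000e-01]
slot ((np.float64(0.5173678001387925), np.float64(-0.12882521219238774)), np.float64(11.144376260429993), array([0.00201628, 0.003624  ]))
post 50 304 309 202 211 [0.51709612 0.04255123 0.13207629] [0.51729475 0.0434453  0.13382779] [0.51583487 0.04102251 0.138     ]
pivot 357 253 288 190 216 [ 0.55042868 -0.04438646  0.10588972] [ 0.54346349 -0.04704089  0.10469362] [ 0.5236762  -0.07345804  0.108     ]
dark 27 [236.85185185 210.25925926] [ 0.62422308 -0.08223961  0.105     ]
dark 60 [258.31666667 213.38333333] [ 0.59458501 -0.03905198  0.105     ]
dark 168 [283.30952381 216.30357143] [0.55890138 0.00873654 0.105     ]
[array([0.5152, 0.0388, 0.138 ]), array([ 0.5877, -0.0441,  0.108 ]), array([ 0.549 , -0.0009,  0.105 ])][ WARN:0@0.696] global loadsave.cpp:1063 imwrite_ Unsupported depth image for selected encoder is fallbacked to CV_8U.
```

View pics/slot.png

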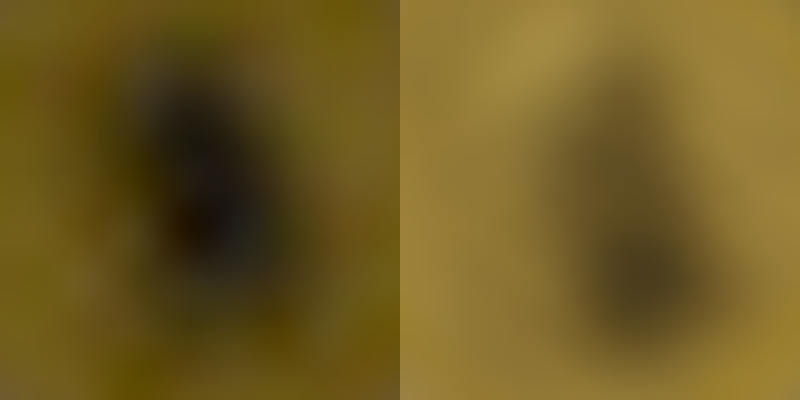

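The slot direction is about 17°, which matches the deck angle of 17.8°. In both rectified patches the slot runs down and to the right (+x, +y). Moving above the key with a yaw of 155.5°.

Request:
play_rows --plan '[[[0.322,-0.2,-0.045,-0.17],[0.322,-0.2,-0.045,-0.17],[0.322,-0.2,-0.045,-0.17],[0.322,-0.2,-0.045,-0.17],[0.322,-0.2,-0.045,-0.17],[0.322,-0.2,-0.045,-0.17],[0.322,-0.2,-0.045,-0.17],[0.322,-0.2,-0.045,-0.17],[0.322,-0.2,-0.045,-0.17],[0.322,-0.2,-0.045,-0.17],[0,0,0,0],[0,0,0,0],[0,0,0,0]]]' --grip 0 --squeeze 60

```text
time: 1.4
ee_pos: [0.4427, 0.3373, 0.1521]
ee_rot: [-180.0, -0.1, 155.6]
ft_force: [-0.1, 0.2, -0.7]
grip_width: 0.0428
grip_force: 0.0
```

Request:
play_rows --plan '[[[0.01,-0.015,-0.25,0],[0,0,-0.25,0],[0,0,-0.25,0],[0,0,-0.2,0],[0,0,-0.1,0],[0,0,-0.1,0],[0,0,0,0],[0,0,0,0]]]'

```text
time: 2.2
ee_pos: [0.4454, 0.3355, 0.0382]
ee_rot: [179.9, 0.0, 155.5]
ft_force: [-0.1, 0.1, 0.7]
grip_width: 0.0427
grip_force: 0.0
```

```bash
python3 - <<'E'
from h import *
d=grab('scene');a=d['color'][235:335,370:480,::-1]
cv2.imwrite('pics/k1.png',cv2.resize(a,None,fx=5,fy=5,interpolation=cv2.INTER_CUBIC))
E
```

```text
(no output)
```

View pics/k1.png

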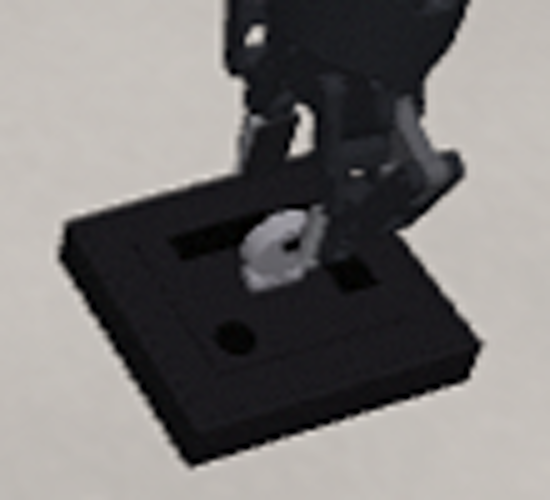

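The fingers straddle the bow, which is at crop (280,245), with a pad behind it and one in front. Closing.

Request:
play_rows --plan '[[[-0.01,0,0,0],[0,0,0,0],[0,0,0,0],[0,0,0,0],[0,0,0,0],[0,0,0,0],[0,0,0,0],[0,0,0,0]]]' --grip -1

```text
time: 3.05
ee_pos: [0.444, 0.3348, 0.0375]
ee_rot: [-180.0, 0.0, 155.5]
ft_force: [0.6, 0.3, 0.7]
grip_width: -0.0001
grip_force: 0.0
```

```bash
python3 - <<'E'
from h import *
d=grab('scene');t=grab('top');f=lambda a:cv2.resize(a[...,::-1],None,fx=5,fy=5,interpolation=cv2.INTER_CUBIC)
cv2.imwrite('pics/k2.png',np.hstack([f(d['color'][240:330,385:465]),f(t['color'][220:310,120:200])]))
print(arm.sense()['grip_width'])
E
```

```text
0.00010077538857499009
```

View pics/k2.png

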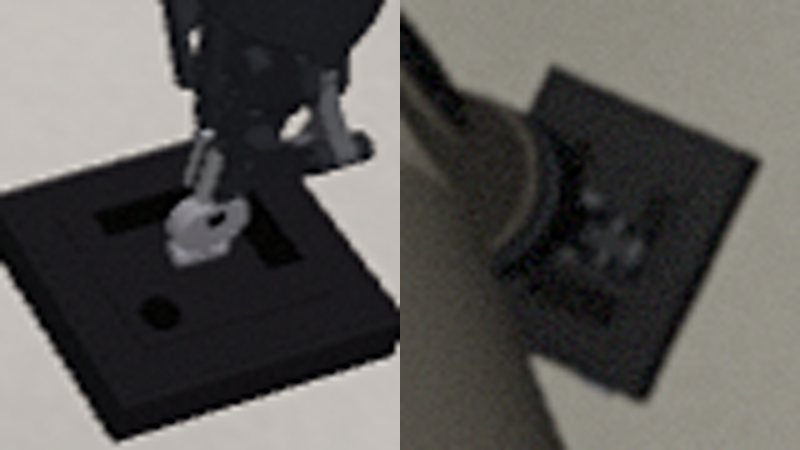

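The scene crop shows the shut fingers standing behind the bow, at (205,170) against the bow at (208,225). The grasp missed. I'll locate the fingertips and the key by depth.

```bash
python3 - <<'E'
from h import *
d=grab('scene');P=cloud(d);s0=dict(np.load('scene0.npz'));P0=cloud(s0)
X,Y,z=[P[...,i] for i in range(3)]
ang=np.radians(65.5);a=np.array([np.cos(ang),np.sin(ang)]);b=np.array([-a[1],a[0]])
def loc(Q): 
    q=Q[...,:2]-np.array([.4434,.3358]);return q@a,q@b
for n,Q in(('before',P0),('now',P)):
    A,B=loc(Q);Z=Q[...,2]
    for lo,hi in((.036,.045),(.045,.055),(.055,.065),(.065,.075),(.075,.09),(.09,.11)):
        m=(Z>lo)&(Z<hi)&(abs(A)<.05)&(abs(B)<.04)
        if m.sum():print(n,lo,m.sum(),'a',np.percentile(A[m],[5,50,95]).round(4),'b',np.percentile(B[m],[5,50,95]).round(4))
s=arm.sense();print(s['ee_pos'],s['ee_rot'],s['qpos'],s['ft_force'])
E
```

```text
before 0.036 22 a [0.0037 0.0054 0.0068] b [-0.0122 -0.001   0.0142]
before 0.045 39 a [-0.0009  0.0046  0.0065] b [-0.0164 -0.0032  0.0131]
before 0.055 54 a [-0.0037  0.0047  0.006 ] b [-0.0167 -0.0066  0.0141]
before 0.065 48 a [-0.0042  0.0012  0.0055] b [-0.0124 -0.0032  0.0086]
now 0.036 27 a [-0.0019  0.0048  0.0059] b [-0.0124 -0.0025  0.0083]
now 0.045 39 a [-0.0035  0.0047  0.0063] b [-0.0168 -0.0034  0.0142]
now 0.055 52 a [-0.0034  0.0043  0.0059] b [-0.0163 -0.0078  0.0124]
now 0.065 22 a [-0.0034  0.0043  0.0058] b [-0.0119 -0.0089  0.0055]
now 0.075 55 a [-0.0127  0.005   0.0121] b [-0.0127 -0.0093  0.0047]
now 0.09 71 a [-0.0109  0.0042  0.0128] b [-0.0125 -0.0084 -0.0029]
[0.44402164 0.33482052 0.03748362] [ 1.79998681e+02 -9.90196512e-04  1.55493204e+02] [-48.4618505   26.80029817  13.05042339  98.39600808  -7.08918297
  55.60693004  32.73906606] [-0.12655143 -0.07524817 -0.76118035]
```

Depth puts the shut fingers directly above the bow, with no points below z≈0.07, although the TCP reads 0.0375. I'll raise the arm and measure the true height of the tips.

Request:
play_rows --plan '[[[0,0,0.3,0],[0,0,0.3,0],[0,0,0.2,0],[0,0,0,0],[0,0,0,0]]]'

```text
time: 3.7
ee_pos: [0.444, 0.3348, 0.1174]
ee_rot: [180.0, 0.0, 155.5]
ft_force: [-1.1, -0.4, -0.8]
grip_width: 0.0002
grip_force: 0.0
```

```bash
python3 - <<'E'
from h import *
d=grab('scene');P=cloud(d)
s=arm.sense();e=s['ee_pos'];print(e,s['grip_width'])
q=d['R']@e+d['t'];q=d['K']@q;u,v=q[:2]/q[2];print('tcp px',u,v)
ang=np.radians(65.5);a=np.array([np.cos(ang),np.sin(ang)]);b=np.array([-a[1],a[0]])
r=P[...,:2]-e[:2];A,B,Z=r@a,r@b,P[...,2]
for lo in np.arange(.075,.2,.008):
    m=(Z>lo)&(Z<lo+.008)&(abs(A)<.05)&(abs(B)<.04)
    if m.sum():print(lo.round(3),m.sum(),'a',np.percentile(A[m],[5,50,95]).round(4),'b',np.percentile(B[m],[5,50,95]).round(4))
im=d['color'].copy();cv2.circle(im,(int(u+.5),int(v+.5)),1,(255,0,0),-1)
cv2.imwrite('pics/k3.png',cv2.resize(im[210:320,380:470,::-1],None,fx=5,fy=5,interpolation=cv2.INTER_CUBIC))
E
```

```text
[0.44328087 0.33432113 0.11645237] 0.00013821476641709854
tcp px 431.5302523714371 263.8723135115707
0.147 4 a [-0.0021  0.0027  0.0069] b [-0.0101 -0.0091 -0.0058]
0.155 28 a [-0.01    0.0058  0.0123] b [-0.0122 -0.0101  0.0032]
0.163 45 a [-0.012   0.0064  0.0143] b [-0.013  -0.008   0.0028]
0.171 39 a [-0.0045  0.0077  0.0141] b [-0.0118 -0.0079  0.0024]
0.179 35 a [-0.0077  0.0058  0.0141] b [-0.0121 -0.0093 -0.004 ]
0.187 22 a [-0.0091  0.0012  0.014 ] b [-0.0131 -0.0118 -0.0073]
0.195 77 a [-0.0254  0.0028  0.0261] b [-0.0144 -0.0118  0.0017]
```

View pics/k3.png

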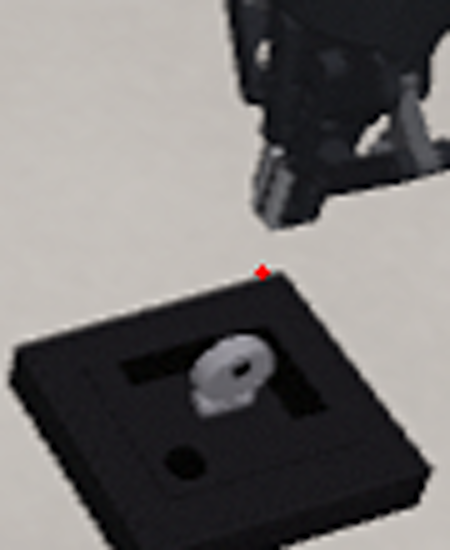

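The red dot at (262,272) marks where the reported TCP projects. The real shut tips end near (275,228), roughly 35 mm higher. I'll read the offset from depth at the fingertip pixels, using the difference from the first picture.

```bash
python3 - <<'E'
from h import *
d=grab('scene');s0=dict(np.load('scene0.npz'));P=cloud(d);e=arm.sense()['ee_pos']
df=(np.abs(d['depth']-s0['depth'])>.02)&(d['depth']>0)
ang=np.radians(65.5);a=np.array([np.cos(ang),np.sin(ang)]);b=np.array([-a[1],a[0]])
for v in range(240,259):
    u=np.nonzero(df[v,420:450])[0]+420
    if len(u):
        print(v,u.min(),u.max(),[tuple((1e3*np.array([(P[v,x,:2]-e[:2])@a,(P[v,x,:2]-e[:2])@b,P[v,x,2]-e[2]])).round().astype(int).tolist()) for x in u[::2]])
E
```

```text
240 432 449 [(-14, -6, 60), (-4, -10, 72), (4, -13, 81), (8, -13, 85), (14, -13, 91), (14, -8, 88), (14, -3, 87), (15, 0, 87), (18, 2, 89)]
241 431 449 [(-14, -7, 58), (-6, -10, 67), (-3, -8, 69), (8, -14, 82), (11, -12, 85), (15, -11, 87), (15, -7, 87), (18, -4, 88), (21, -2, 90), (21, 2, 90)]
242 431 449 [(-13, -7, 55), (-4, -11, 67), (2, -12, 72), (8, -13, 79), (12, -12, 83), (15, -10, 85), (18, -8, 87), (23, -9, 93), (27, -8, 96), (35, -12, 105)]
243 431 449 [(-12, -8, 54), (-3, -11, 65), (2, -12, 70), (8, -13, 76), (12, -11, 80), (14, -8, 80), (23, -13, 92), (28, -13, 96), (31, -12, 99), (37, -13, 105)]
244 431 449 [(-11, -8, 52), (-3, -10, 61), (2, -11, 67), (8, -11, 72), (13, -12, 78), (12, -6, 75), (24, -13, 90), (27, -11, 92), (32, -12, 98), (36, -11, 101)]
245 430 449 [(-13, -8, 47), (-3, -12, 59), (1, -11, 63), (6, -11, 68), (7, -8, 68), (12, -7, 72), (22, -13, 85), (27, -12, 89), (32, -13, 95), (35, -11, 97)]
246 430 449 [(-13, -7, 44), (-2, -12, 57), (2, -11, 61), (6, -11, 65), (6, -5, 63), (12, -6, 69), (24, -14, 85), (28, -13, 88), (34, -15, 95), (37, -12, 97)]
247 430
[... 333 characters left out ...]
(-2, -10, 48), (5, -12, 56), (5, -6, 53), (10, -7, 59), (12, -4, 60), (12, 2, 58), (30, -12, 81)]
250 430 444 [(-5, -11, 41), (2, -13, 49), (5, -11, 52), (4, -5, 49), (11, -7, 57), (13, -3, 57), (11, 3, 54), (13, 7, 54)]
251 430 443 [(-5, -11, 39), (3, -13, 47), (6, -11, 51), (7, -7, 50), (13, -8, 56), (12, -2, 54), (14, 1, 55)]
252 430 443 [(-4, -10, 36), (1, -10, 41), (6, -10, 47), (8, -7, 47), (15, -9, 56), (11, 1, 48), (13, 3, 49)]
253 431 442 [(0, -11, 38), (5, -11, 43), (6, -7, 43), (11, -7, 48), (12, -3, 48), (11, 4, 44)]
254 432 441 [(1, -9, 35), (6, -8, 40), (10, -8, 45), (11, -3, 44), (14, -1, 46)]
255 433 437 [(6, -10, 37), (6, -5, 36), (11, -4, 41)]
256 422 422 [(-108, 72, -117)]
```

The lowest tip points sit about 36 mm above the reported TCP, while the lateral offset is within about 1 mm. So true tip z ≈ reported z + 0.036. I'll reopen and descend with that offset, watching the force.

Request:
play_rows --plan '[[[0,0.01,0,0],[0,0,0,0],[0,0,0,0],[0,0,-0.2,0],[0,0,-0.2,0],[0,0,-0.2,0],[0,0,-0.2,0],[0,0,-0.15,0],[0,0,-0.1,0],[0,0,-0.05,0],[0,0,0,0],[0,0,0,0]]]' --grip 0

```text
time: 5.0
ee_pos: [0.4446, 0.3362, 0.0082]
ee_rot: [179.9, 0.0, 155.5]
ft_force: [0.3, 0.1, -0.4]
grip_width: 0.0428
grip_force: 0.0
```

Request:
play_rows --plan '[[[-0.01,0,-0.05,0],[0,0,0,0],[0,0,0,0],[0,0,0,0],[0,0,0,0],[0,0,0,0],[0,0,0,0]]]' --grip -1

```text
time: 5.7
ee_pos: [0.4431, 0.3362, 0.0027]
ee_rot: [180.0, 0.0, 155.5]
ft_force: [-0.0, 0.3, -0.4]
grip_width: 0.0093
grip_force: 60.4
```

Gripped: 60 N at a 9.3 mm opening. Lifting and carrying to above the switch while turning towards 197.5°.

Request:
play_rows --plan '[[[0,0,0.1,0],[0,0,0.25,0],[0,0,0.3,0],[0,0,0.3,0],[0,0,0.3,0],[0,0,0.3,0],[0,0,0,0],[0,0,0,0]]]'

```text
time: 6.5
ee_pos: [0.4432, 0.3353, 0.1584]
ee_rot: [180.0, 0.0, 155.5]
ft_force: [-0.5, -0.3, -1.6]
grip_width: 0.0096
grip_force: 60.7
```

```bash
cat > kp.py <<'E'
from h import *
def key(d,e,ang,lo=-.0,hi=.05):
    P=cloud(d);a=np.array([np.cos(ang),np.sin(ang)]);b=np.array([-a[1],a[0]])
    r=P[...,:2]-e[:2];A,B,Z=r@a,r@b,P[...,2]-e[2]
    for l in np.arange(-.01,.075,.006):
        m=(Z>l)&(Z<l+.006)&(abs(A)<.03)&(abs(B)<.03)&(d['depth']>0)&(P[...,2]>.1)
        if m.sum():print(l.round(3),m.sum(),'a',np.percentile(A[m],[5,50,95]).round(4),'b',np.percentile(B[m],[5,50,95]).round(4))
E
python3 - <<'E'
from kp import *
s=arm.sense();print(s['ee_pos'],s['grip_width'],s['ft_force'])
for n in('scene','top'):
    print(n);key(grab(n),s['ee_pos'],np.radians(s['ee_rot'][2]-90))
E
```

```text
[0.4432229  0.33528035 0.15842219] 0.009646582037114021 [-0.52181429 -0.25532815 -1.57130158]
scene
0.008 3 a [0.0001 0.0015 0.0016] b [-0.002  -0.0011  0.0011]
0.014 10 a [-0.0023  0.002   0.0031] b [-0.0062 -0.002   0.0047]
0.02 6 a [0.001  0.0017 0.0027] b [-0.0059 -0.004   0.    ]
0.026 15 a [-0.0042  0.0013  0.0041] b [-0.0126 -0.0115 -0.0063]
0.032 13 a [-0.0077  0.0042  0.0116] b [-0.012  -0.0102 -0.0062]
0.038 21 a [0.002  0.0099 0.0162] b [-0.0127 -0.0085  0.007 ]
0.044 39 a [-0.0176  0.0086  0.0179] b [-0.0173 -0.0079  0.0028]
0.05 59 a [-0.0104  0.0086  0.0178] b [-0.0177 -0.0092  0.0044]
0.056 44 a [-0.0162  0.0011  0.0169] b [-0.0169 -0.0107 -0.0004]
0.062 43 a [-0.0107  0.0034  0.0176] b [-0.0117 -0.0086 -0.0029]
0.068 41 a [-0.0111 -0.0053  0.017 ] b [-0.0115 -0.0074 -0.0022]
0.074 38 a [-0.029  -0.007   0.0171] b [-0.0132 -0.0107 -0.0016]
top
0.032 1 a [-0.0064 -0.0064 -0.0064] b [-0.0112 -0.0112 -0.0112]
0.044 6 a [-0.0131 -0.0072 -0.0056] b [-0.0162 -0.0124  0.0105]
0.05 1 a [-0.0009 -0.0009 -0.0009] b [-0.0168 -0.0168 -0.0168]
0.074 1 a [-0.0166 -0.0166 -0.0166] b [-0.0128 -0.0128 -0.0128]
```

The key hangs centred: the blade's b range is about ±6 mm around the TCP and its tip is at reported z + 0.010. Carrying it over the switch.

Request:
play_rows --plan '[[[0.06,-0.2,0,0.5],[0.06,-0.389,0,0.5],[0.06,-0.4,0,0.5],[0.06,-0.4,0,0.5],[0.06,-0.4,0,0.5],[0.06,-0.4,0,0.5],[0.06,-0.4,0,0.5],[0.06,-0.4,0,0.5],[0.06,-0.4,0,0.5],[0.06,-0.4,0,0.5],[0.06,-0.4,0,0.5],[0.06,-0.4,0,0.5],[0,-0.07,0,0.11],[0,0,0,0],[0,0,0,0],[0,0,0,0]]]'

```text
time: 8.2
ee_pos: [0.5148, -0.1275, 0.1568]
ee_rot: [179.9, -0.0, -162.3]
ft_force: [0.5, 0.7, -1.7]
grip_width: 0.0091
grip_force: 60.6
```

```bash
python3 - <<'E'
from kp import *
s=arm.sense();print(s['ee_pos'],s['ee_rot'],s['qpos'].round(),s['grip_width'],s['ft_force'])
key(grab('scene'),s['ee_pos'],np.radians(s['ee_rot'][2]-90))
E
```

```text
[ 0.5148156  -0.12745778  0.15682852] [ 1.79884274e+02 -4.84242414e-02 -1.62309405e+02] [ -6.  18.  23.  94.  -7.  70. 127.] 0.00906087592780704 [ 0.46058108  0.71271843 -1.6702789 ]
0.008 2 a [0.0016 0.0018 0.0021] b [-0.0017  0.      0.0017]
0.014 7 a [-0.0014  0.0015  0.003 ] b [-0.0047 -0.0014  0.0063]
0.02 7 a [0.0001 0.0013 0.004 ] b [-0.0076 -0.0043  0.0033]
0.026 10 a [-0.0045  0.001   0.0054] b [-0.0123 -0.0109 -0.0048]
0.032 12 a [-0.0073  0.0023  0.0105] b [-0.0115 -0.009  -0.0028]
0.038 24 a [-0.0138  0.0051  0.017 ] b [-0.0148 -0.0095 -0.002 ]
0.044 29 a [-0.0121  0.0088  0.0178] b [-0.016  -0.0089  0.0048]
0.05 33 a [-0.0158  0.0049  0.0178] b [-0.0167 -0.0089  0.0037]
0.056 39 a [-0.0155  0.0041  0.0175] b [-0.0167 -0.0088  0.0027]
0.062 41 a [-0.0162  0.0001  0.0179] b [-0.0115 -0.007   0.0023]
0.068 31 a [-0.0139 -0.0054  0.0149] b [-0.0112 -0.0072  0.0051]
0.074 36 a [-0.02   -0.0071  0.0179] b [-0.0132 -0.0086  0.0044]
```

Request:
play_rows --plan '[[[0,-0.035,-0.2,0],[0,0,-0.2,0],[0,0,-0.12,0],[0,0,-0.04,0],[0,0,0,0],[0,0,0,0]]]'

```text
time: 8.85
ee_pos: [0.5158, -0.1335, 0.1024]
ee_rot: [-180.0, 0.1, -162.5]
ft_force: [-0.1, 0.2, -1.1]
grip_width: 0.0087
grip_force: 60.6
```

```bash
python3 - <<'E'
from kp import *
s=arm.sense();print(s['ee_pos'],s['ee_rot'],s['ft_force'])
d=grab('scene')
c=cv2.resize(d['color'][145:205,225:295,::-1],None,fx=8,fy=8,interpolation=cv2.INTER_CUBIC);cv2.imwrite('pics/ins.png',c)
e=s['ee_pos']
for p in ((e[0],e[1],.109),(e[0],e[1],.099),(.5154,-.131,.099)):
    q=d['K']@(d['R']@np.array(p)+d['t']);q=q[:2]/q[2];print(q,(q-[225,145])*8)
E
```

```text
[ 0.51583566 -0.13352835  0.10235871] [-1.79955627e+02  8.55061656e-02 -1.62466600e+02] [-0.06387064  0.17329269 -1.05639426]
[256.79472525 179.15564777] [254.35780201 273.24518215]
[256.94098911 182.21469373] [255.5279129 297.7175498]
[257.7257083  182.59630082] [261.80566642 300.77040656]
```

View pics/ins.png

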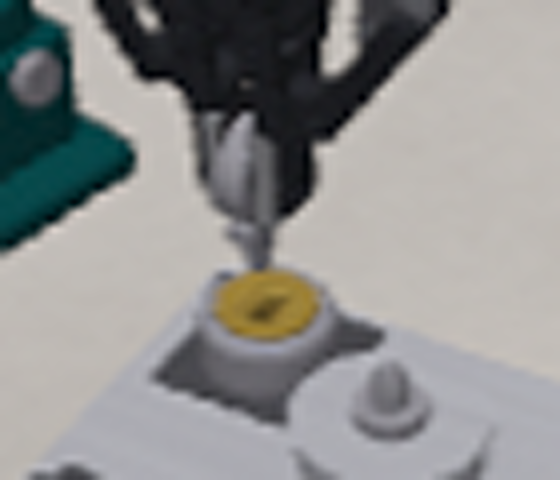

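The picture shows the blade tip at crop (260,268) and the brass disc centred at (267,303). Dropped straight down, the tip would land about 2 mm short in y. I'll correct by +2 mm and descend gently.

Request:
play_rows --plan '[[[0,0.022,0,0],[0,0,0,0],[0,0,-0.05,0],[0,0,-0.05,0],[0,0,-0.04,0],[0,0,0,0]]]'

```text
time: 9.5
ee_pos: [0.5144, -0.1316, 0.0866]
ee_rot: [180.0, -0.1, -162.5]
ft_force: [0.4, -0.7, -1.6]
grip_width: 0.009
grip_force: 60.6
```

Request:
play_rows --plan '[[[0.01,0,-0.03,0],[0,0,-0.03,0],[0,0,0,0]]]'

```text
time: 9.8
ee_pos: [0.5158, -0.1317, 0.0816]
ee_rot: [-180.0, -0.0, -162.5]
ft_force: [-1.7, -0.9, -0.5]
grip_width: 0.0095
grip_force: 60.7
```

Request:
play_rows --plan '[[[0,0,-0.03,0],[0,0,-0.03,0],[0,0,-0.03,0],[0,0,0,0]]]'

```text
time: 10.2
ee_pos: [0.5153, -0.1315, 0.0719]
ee_rot: [180.0, -0.1, -162.5]
ft_force: [-1.5, -1.5, -1.4]
grip_width: 0.0091
grip_force: 60.8
```

Request:
play_rows --plan '[[[0,0,-0.02,0],[0,0,-0.02,0],[0,0,0,0]]]'

```text
time: 10.5
ee_pos: [0.5156, -0.1315, 0.0714]
ee_rot: [179.9, 0.0, -162.5]
ft_force: [-8.7, 1.1, 17.5]
grip_width: 0.0094
grip_force: 63.5
```

Seated: stopped at z 0.0714 with 17 N up, and the expected seated height is 0.071–0.072. Easing off a little and turning clockwise.

Request:
play_rows --plan '[[[0,0,0.015,0],[0,0,0,-0.5],[0,0,0,-0.5],[0,0,0,-0.5],[0,0,0,-0.5],[0,0,0,-0.5],[0,0,0,-0.5],[0,0,0,-0.5],[0,0,0,-0.5],[0,0,0,-0.5],[0,0,0,-0.5],[0,0,0,-0.5],[0,0,0,-0.5],[0,0,0,-0.5],[0,0,0,-0.5],[0,0,0,-0.5],[0,0,0,-0.5],[0,0,0,0]]]'

```text
time: 12.3
ee_pos: [0.5159, -0.1321, 0.0716]
ee_rot: [-180.0, 0.0, 142.4]
ft_force: [-5.7, -0.9, 9.9]
grip_width: 0.0093
grip_force: 62.3
```

```bash
python3 -c "
from h import *
s=arm.sense();print(s['ee_pos'],s['ee_rot'],s['ft_force'],s['moment'],s['grip_width'])"
```

```text
[ 0.51592689 -0.13210782  0.07157467] [-1.79993196e+02  2.55610928e-02  1.42436219e+02] [-5.68282453 -0.88489251  9.89652115] [-0.14247158  1.21344883  0.05352064] 0.009271521268780253
```

Request:
play_rows --plan '[[[0,0,0,-0.4],[0,0,0,-0.4],[0,0,0,-0.4],[0,0,0,-0.4],[0,0,0,-0.3],[0,0,0,0]]]'

```text
time: 12.9
ee_pos: [0.5154, -0.1323, 0.0715]
ee_rot: [-180.0, -0.0, 129.4]
ft_force: [-6.6, -0.2, 10.2]
grip_width: 0.0094
grip_force: 62.5
```

```bash
python3 -c "
from h import *
s=arm.sense();print(s['ee_pos'],s['ee_rot'],s['ft_force'],s['moment'],s['grip_width'])"
```

```text
[ 0.51543999 -0.13225129  0.07154845] [-1.79956344e+02 -8.13915243e-03  1.29402079e+02] [-6.58200418 -0.20545834 10.18740099] [-0.14525465  1.38981273  0.09802809] 0.009365387702206818
```

Request:
play_rows --plan '[[[0,0,0,-0.4],[0,0,0,-0.4],[0,0,0,0]]]'

```text
time: 13.2
ee_pos: [0.5153, -0.1323, 0.0715]
ee_rot: [-179.9, -0.0, 123.9]
ft_force: [-5.7, -0.1, 11.6]
grip_width: 0.0092
grip_force: 62.5
```

```bash
python3 -c "
from h import *
s=arm.sense();print(s['ee_pos'],s['ee_rot'],s['ft_force'],s['moment'],s['grip_width'])"
```

```text
[ 0.51527686 -0.13230288  0.07154111] [-1.79938921e+02 -1.15602016e-02  1.23911225e+02] [-5.7450732  -0.07557537 11.62580589] [-0.11370426  1.5225858   0.16546159] 0.00919950098149638
```

Request:
play_rows --plan '[[[0,0,0,-0.4],[0,0,0,-0.4],[0,0,0,0]]]'

```text
time: 13.5
ee_pos: [0.5152, -0.1322, 0.0716]
ee_rot: [-179.9, -0.0, 118.5]
ft_force: [-6.7, -0.8, 12.4]
grip_width: 0.0093
grip_force: 62.6
```

```bash
python3 -c "
from h import *
s=arm.sense();print(s['ee_pos'],s['ee_rot'],s['ft_force'],s['moment'],s['grip_width'])"
```

```text
[ 0.51515469 -0.13215862  0.07156639] [-1.79920291e+02 -1.94537938e-02  1.18462589e+02] [-6.72120909 -0.76278533 12.42754283] [-0.11476324  1.50282881  0.29785032] 0.009271551124589543
```

The moment has climbed well past the friction (0.30 vs 0.06 N m) after 1.38 rad, so the switch is at its stop. Easing the twist, releasing and rising.

Request:
play_rows --plan '[[[0,0,0.01,0.4],[0,0,0.005,0.4],[0,0,0,0]]]'

```text
time: 13.8
ee_pos: [0.5151, -0.1321, 0.0717]
ee_rot: [-179.9, -0.0, 123.9]
ft_force: [-4.8, -1.4, 4.6]
grip_width: 0.0091
grip_force: 61.4
```

Request:
play_rows --plan '[[[0,0,0,0],[0,0,0,0],[0,0,0,0],[0,0,0,0],[0,0,0,0],[0,0,0.1,0],[0,0,0.3,0],[0,0,0.3,0],[0,0,0.3,0],[0,0,0,0],[0,0,0,0]]]' --grip -0.3

```text
time: 14.9
ee_pos: [0.5167, -0.1316, 0.1727]
ee_rot: [179.9, 0.1, 123.9]
ft_force: [0.6, 0.4, -0.2]
grip_width: 0.0302
grip_force: 0.0
```

```bash
python3 - <<'E'
from h import *
s=arm.sense();print(s['ee_pos'],s['ee_rot'],s['ft_force'],s['moment'],s['grip_width'],s['qpos'].round())
d=grab('scene');P=cloud(d)
r=P[...,:2]-np.array([.5155,-.1313])
for lo,hi in((.1,.112),(.112,.125),(.125,.145)):
    m=(np.hypot(r[...,0],r[...,1])<.03)&(P[...,2]>lo)&(P[...,2]<hi)
    q=P[m];e,v=np.linalg.eigh(np.cov(q[:,:2].T));print(lo,m.sum(),q.mean(0),q[:,2].max(),np.degrees(np.arctan2(v[1,1],v[0,1]))%180,np.sqrt(e))
cv2.imwrite('pics/rel.png',cv2.resize(d['color'][130:230,215:345,::-1],None,fx=5,fy=5,interpolation=cv2.INTER_CUBIC))
E
```

```text
[ 0.51666609 -0.13157752  0.17265316] [1.79885349e+02 7.96678717e-02 1.23930197e+02] [ 0.5718235   0.38326334 -0.15749184] [0.00228149 0.0283498  0.01341828] 0.030185442967284596 [-19.  19.  41.  93. -13.  72.  59.]
0.1 39 [ 0.51861065 -0.1293365   0.10484674] 0.11115526603318335 130.30923927981038 [0.00448403 0.00737088]
0.112 53 [ 0.5176682  -0.12964936  0.1183856 ] 0.12464658168942548 127.56565686005897 [0.00223627 0.00984754]
0.125 78 [ 0.51589221 -0.13000068  0.13267079] 0.14092434082413047 131.10082323990278 [0.00336599 0.00882788]
```

View pics/rel.png

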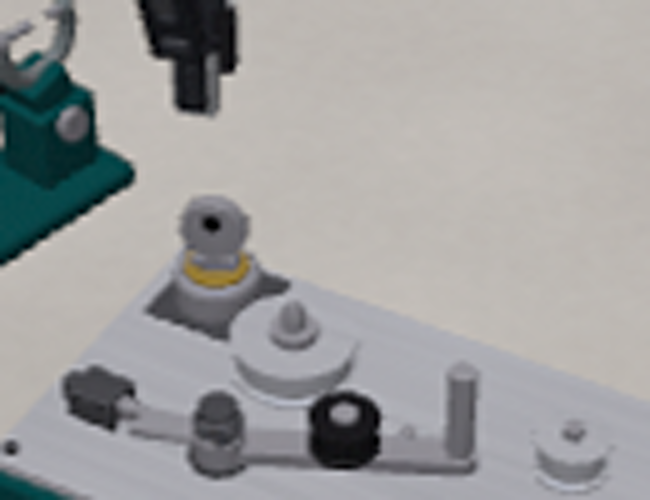

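The key stands seated in the brass rotor, at crop (215,240), with its bow turned to about 129°. That is roughly 69° from the start, which equals the stop plus the play. The post stands at crop (462,410). Moving above the post with yaw 131°, so the fingers straddle it along the tangent.

Request:
play_rows --plan '[[[0,0.2,0,0.2],[0,0.35,0,0.2],[0,0.4,0,0.2],[0,0.4,0,0.2],[-0.01,0.35,0,0.2],[0,0,0,0],[0,0,0,0],[0,0,0,0]]]' --grip -0.05

```text
time: 15.75
ee_pos: [0.5144, 0.0369, 0.1708]
ee_rot: [-179.9, 0.0, 130.7]
ft_force: [0.2, 0.0, 0.7]
grip_width: 0.0405
grip_force: 0.0
```

Request:
play_rows --plan '[[[0.005,0.03,-0.2,0],[0,0,-0.25,0],[0,0,-0.2,0],[0,0,-0.15,0],[0,0,-0.1,0],[0,0,-0.07,0],[0,0,0,0],[0,0,0,0]]]'

```text
time: 16.55
ee_pos: [0.5161, 0.0412, 0.075]
ee_rot: [180.0, 0.0, 130.8]
ft_force: [-0.4, 0.0, 0.5]
grip_width: 0.0404
grip_force: 0.0
```

Request:
play_rows --plan '[[[0,0,0,0],[0,0,0,0],[0,0,0,0],[0,0,0,0],[0,0,0,0],[0,0,0,0]]]' --grip -1 --squeeze 30

```text
time: 17.15
ee_pos: [0.5155, 0.0412, 0.0752]
ee_rot: [180.0, 0.0, 130.8]
ft_force: [-1.6, -1.5, 5.8]
grip_width: 0.0132
grip_force: 29.6
```

```bash
python3 - <<'E'
from h import *
s=arm.sense();print(s['ee_pos'],s['ee_rot'],s['ft_force'],s['moment'],s['grip_width'])
p0=np.array([.515,.040]);th0=np.radians(131);piv=p0-.115*np.array([np.cos(th0),np.sin(th0)])
prev=s['ee_pos'][:2]
for q in np.arange(.05,.60,.05):
    p=piv+.115*np.array([np.cos(th0-q),np.sin(th0-q)]);print(q.round(2),p.round(4),((p-prev)*10).round(3));prev=p
E
```

```text
[0.5155381  0.04123109 0.07523108] [1.79993486e+02 8.02467116e-03 1.30795997e+02] [-1.63358489 -1.49788547  5.7703918 ] [-0.23525297  0.55001514  0.01614736] 0.013165588129703235
0.05 [0.5194 0.0437] [0.039 0.024]
0.1 [0.524  0.0471] [0.046 0.034]
0.15 [0.5288 0.0503] [0.048 0.032]
0.2 [0.5337 0.0533] [0.049 0.03 ]
0.25 [0.5388 0.056 ] [0.051 0.027]
0.3 [0.544  0.0584] [0.052 0.025]
0.35 [0.5493 0.0606] [0.053 0.022]
0.4 [0.5548 0.0625] [0.054 0.019]
0.45 [0.5603 0.0642] [0.055 0.016]
0.5 [0.5658 0.0655] [0.056 0.014]
0.55 [0.5715 0.0666] [0.056 0.011]
```

The post is gripped at a 13 mm opening. Pushing along the arc, turning with the arm.

Request:
play_rows --plan '[[[0.039,0.03,0,-0.417],[0.046,0.034,0,-0.417],[0.048,0.032,0,-0.417],[0.049,0.03,0,-0.417],[0.051,0.027,0,-0.417],[0,0,0,0]]]'

```text
time: 17.75
ee_pos: [0.5369, 0.0559, 0.0751]
ee_rot: [-179.8, -0.1, 116.3]
ft_force: [-7.6, -1.7, 10.2]
grip_width: 0.0131
grip_force: 30.2
```

Request:
play_rows --plan '[[[0.052,0.025,0.01,-0.417],[0.053,0.022,0,-0.417],[0.054,0.019,0,-0.417],[0.055,0.016,0,-0.417],[0,0,0,0]]]'

```text
time: 18.25
ee_pos: [0.5568, 0.0644, 0.0751]
ee_rot: [-179.6, -0.1, 104.9]
ft_force: [-8.9, -1.2, 8.0]
grip_width: 0.0129
grip_force: 30.2
```

```bash
cat > ang.py <<'E'
from h import *
s=arm.sense();e=s['ee_pos'];p0=np.array([.5145,.0405]);th0=np.radians(131);piv=p0-.115*np.array([np.cos(th0),np.sin(th0)])
r=e[:2]-piv;th=np.arctan2(r[1],r[0]);f=s['ft_force']
print(e,s['ee_rot'],'q',th0-th,'r',np.hypot(*r),'tang F',f[0]*np.sin(th)-f[1]*np.cos(th),'rad F',f[0]*np.cos(th)+f[1]*np.sin(th),f,s['grip_force'],s['grip_width'],s['time'])
E
python3 ang.py
```

```text
[0.55679076 0.06441896 0.07514137] [-1.79560044e+02 -8.06021612e-02  1.04901302e+02] q 0.424601801333814 r 0.11556881363829988 tang F -8.89032308599307 rad F 1.365772357633684 [-8.90842625 -1.24222396  8.03557157] 30.241177082061768 0.012905374001787975 18.25
```

Request:
play_rows --plan '[[[0.056,0.014,0,-0.417],[0.056,0.011,0,-0.417],[0.035,0.005,0,-0.25],[0,0,0,0],[0,0,0,0]]]'

```text
time: 18.75
ee_pos: [0.5704, 0.0679, 0.0751]
ee_rot: [-179.5, -0.1, 97.5]
ft_force: [-9.6, -0.6, 8.2]
grip_width: 0.0128
grip_force: 30.4
```

```bash
python3 ang.py
```

```text
[0.57036244 0.06786975 0.07513688] [-1.79460895e+02 -1.03743670e-01  9.75026455e+01] q 0.5456890658959443 r 0.11582901783617369 tang F -9.51395739377397 rad F 1.0317599696492072 [-9.55142869 -0.59171271  8.16183847] 30.351970195770264 0.012773561085589039 18.75
```

Request:
play_rows --plan '[[[0.02,0.002,0,-0.1],[0.02,0.002,0,-0.1],[0,0,0,0],[0,0,0,0]]]'

```text
time: 19.15
ee_pos: [0.5706, 0.068, 0.075]
ee_rot: [-179.0, -0.2, 96.1]
ft_force: [-16.8, -1.6, 13.7]
grip_width: 0.013
grip_force: 31.9
```

```bash
python3 ang.py
```

```text
[0.57056161 0.06800044 0.07501046] [-1.79020175e+02 -1.62991422e-01  9.61398840e+01] q 0.5475729763931096 r 0.11592435774400286 tang F -16.83239679508859 rad F 1.2079375510890582 [-16.79737692  -1.62382991  13.66769783] 31.857124865055084 0.01302748326397268 19.15
```

A 4 mm command moved the post only 0.2 mm and the force rose to 17 N, so it is on the end stop. I'll check that it holds and that the key is still in place.

Request:
play_rows --plan '[[[0.005,0,0,0],[0,0,0,0],[0,0,0,0],[0,0,0,0],[0,0,0,0]]]'

```text
time: 19.65
ee_pos: [0.5706, 0.068, 0.075]
ee_rot: [-179.0, -0.2, 96.1]
ft_force: [-18.7, -1.3, 15.1]
grip_width: 0.0127
grip_force: 32.2
```

```bash
python3 ang.py; python3 - <<'E'
from h import *
d=grab('scene');P=cloud(d);r=P[...,:2]-np.array([.5155,-.1313])
m=(np.hypot(r[...,0],r[...,1])<.03)&(P[...,2]>.112)&(P[...,2]<.145)
q=P[m];e,v=np.linalg.eigh(np.cov(q[:,:2].T));print(m.sum(),q.mean(0),q[:,2].max(),np.degrees(np.arctan2(v[1,1],v[0,1]))%180)
s0=dict(np.load('scene0.npz'));df=((np.abs(d['depth']-s0['depth'])>.015)&(d['depth']>0)&(s0['depth']>0)).astype(np.uint8)
k,_,st,_=cv2.connectedComponentsWithStats(df);print([x.tolist() for x in st[1:] if x[4]>25])
E
```

```text
[0.57059546 0.06800313 0.07500862] [-1.78973128e+02 -1.75719446e-01  9.61422075e+01] q 0.547864780542892 r 0.11592135120179992 tang F -18.687735173249763 rad F 1.8378442887030604 [-18.73230761  -1.30758136  15.13874412] 32.18697130680084 0.012746339478048102 19.65
125 [ 0.51649582 -0.13010777  0.12718911] 0.14091404760827705 128.37674722228584
[[264, 0, 230, 242, 18081], [192, 4, 15, 13, 39], [175, 6, 14, 9, 31], [182, 7, 14, 16, 40], [137, 20, 9, 10, 27], [180, 31, 13, 13, 36], [171, 33, 10, 11, 32], [159, 36, 11, 7, 26], [136, 38, 13, 6, 27], [143, 44, 19, 17, 81], [160, 44, 22, 9, 51], [193, 49, 17, 20, 89], [170, 54, 20, 21, 98], [134, 57, 15, 11, 33], [194, 61, 16, 18, 65], [151, 66, 13, 10, 37], [118, 69, 15, 6, 27], [163, 72, 17, 13, 54], [403, 72, 12, 41, 182], [190, 74, 8, 8, 26], [157, 77, 11, 12, 37], [250, 169, 15, 16, 145], [418, 277, 16, 16, 159]]
```

The arm is steady on its end stop, the key is unmoved in the switch, and no bystander has shifted. Handing in.

```bash
python3 -c "
from rig import ticket
print(ticket.hand_in())"
```

```text
the job is handed in; nothing more can be done
None
```

The job is handed in: the key is fully in the switch and turned clockwise to its stop (off), and the gripper is still holding the tensioner arm on its end stop with about 19 N, at 19.7 s of the 58 s; the first grasp closed on nothing because the fingertips sat about 36 mm higher than the reported tool position, so I corrected for that.

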